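Find the hidden catch of a bag sealer and spring its drip tray

TASK

The white bag sealer on the sale table has a drip tray held by a concealed catch: a press plate lying flush somewhere along the grey strip let into its flat top. Feel along the strip with gentle touches of the fingertips until a spot gives way, press it in so that the tray springs out of the front by itself, and take the hand clear. Do not touch the tray, and leave the kitchenware around the sealer where it stands.

Things in the scene. Friction and masses are not known exactly. Their poses are not given: they have to be found in the camera images.
- sealer: White plastic bag sealer, a fixed low box: 170 mm deep (its x), 400 mm wide (its y), 70 mm high (its z, up). Origin: centre of the underside, on the table. Front is the -x side, with the tray front in it. In the flat top is a channel, 56 mm (x) by 164 mm (y), centred; its floor is a grey strip 1.5 mm below the top, rigid except for the press plate.
- strip_mid (a point): Centre of the grey strip's surface, 68.5 mm above the table, axes as the sealer's. It is NOT the place of the press plate: the plate's centre lies on the channel's centre line, anywhere from -56 to +56 mm from here along the sealer's y, new each time.
- catch (a joint): Travel of the press plate (m): 0 out and level with the strip, 0.006 fully pressed down; springs back when let go. Same grey plastic as the strip, 44 mm along the channel (sealer y) by 52 mm across, outlined only by a seam 1.5 to 2 mm wide. It starts to give at 2 N and takes 5 N fully in; the tray is let go between 3 and 4 mm.
- tray (a joint): Travel of the drip tray (m): 0 shut and caught, grows as it slides out of the front (sealer -x); when let go a spring pushes it to its stop at 0.050 in under a second, and it stays there. The tray front is 314 mm wide and 32 mm high, its middle 29 mm above the table.
- mug: White mug, 80 mm across, 95 mm high, on the table to the left (+y) of the sealer. Origin: centre of its underside. Leave it alone.
- bowl: Steel bowl, 120 mm across, 50 mm high, on the table to the right (-y) of the sealer. Origin: centre of its underside. Leave it alone.
- jar: Amber glass jar with a steel lid, 64 mm across, 100 mm high, on the table behind (+x) the sealer. Origin: centre of its underside. Leave it alone.
- spatula: Spatula lying on the table behind (+x) the sealer and along it, 280 mm long (its x), blade 65 mm wide, round wooden handle 20 mm thick. Origin: midway along it, on the table. Leave it alone.

How it is judged:
By the outcome, as a careful person would: the job done as asked, in the order asked, and still so for the second after the job is handed in, with the robot touching nothing.
It also fails if it takes over 51 s, if anything falls off the work surface, if the arm or the gripper's body presses on something with over 40 N, if the wrist force passes 120 N, or if a joint passes its speed limit or range.

ROBOT

A 6-joint arm with a two-finger parallel gripper is mounted at the origin on the work surface. World frame = base frame: x ahead of the robot, y to its left, z up, the work surface at z = 0. Lengths are in m, angles in rad, forces in N, time in s.
With the tool pointing down it reaches from about 0.25 to 0.725 m from the base axis. Payload 4 kg.
Tool frame: the origin (TCP) lies midway between the tips of the shut fingers; the grasp point (between the pads) lies 19 mm behind it (robot.pinch_z is the distance from the TCP to the grasp point, in m); z points along the fingers, y is the direction in which the jaws open and shut (so a half turn about z gives the same grasp; the last joint's range is limited). The gripper opens to 85 mm and grips with 20 to 120 N. Pads are 22 mm wide; open, the fingers measure 114 mm over their backs; the gripper's body (76 mm by 85 mm) begins 54 mm behind the grasp point. The pads swing forward as they close: fully open they stand 13 mm farther back than shut.
Start: joints at [1.288, 0.241, 0.005, 1.335, 0, 1.571], TCP at [0.14, 0.48, 0.231] pointing down, gripper open.
Joint ranges: [-2.72, 2.72], [-1.05, 1.87], [-1.09, 1.28], [-1.99, 2.15], [-1.42, 1.44], [-3.14, 3.14]. Speed limits (rad/s): [2.79, 2.79, 3.14, 3.14, 3.14, 3.14].

INTERFACE

Orientations are given as a unit quaternion [w, x, y, z].
In Python, from workcell import robot gives the robot as it stands. The module is installed in compiled form; this text tells all that it offers.
- The arm moves only by the shell command python3 -m handwheel 'ROWS' [FORCE]. ROWS is JSON, a list of rows, each an object of numbers: "dx", "dy", "dz": the shift along the tool's x, y, z in cm; "spin": the turn about the tool's z in degrees; "claw": the gripper command: -1 is fully open, 1 is shut, values between are in proportion. In form: [{"dx": .., "dy": .., "dz": .., "spin": .., "claw": ..}, ...]. A call has 1 to 20 rows; each row is the pose to reach, as a shift and turn from the pose commanded when the call began, along the tool's axes at that moment; what a row does not reach only later rows make up. A row lasts 1/8 s, in which the tool goes at most 62.5 mm and 10.7 degrees, less where a joint would pass 70% of its speed; a pose out of reach is approached as far as the arm can. A call with a gripper value outside its range is refused whole. The fingers move at their own pace and stop on an object; FORCE is the grip in N (left out, the last holds). Time passes only in rows, so rows that repeat a pose let the fingers close. It gives the time, the measured TCP pose, the force and the opening at its end, in the units of the state.
- robot.get_state(): the state, without advancing time (a new reading comes with each control period).
- robot.get_image(name): name is "side" or "top" or "wrist"; returns (picture, depth): 420x560x3 uint8, red, green, blue; 420x560 float32, m along the optical axis (not along the pixel's ray), 0 where there is no reading.
- robot.calibration(name): a dict with "mtx" (3x3 intrinsics, pixels), "k1" (the pictures are not rectified: a ray, as slopes to the right and down, at radius r is drawn at 1 + k1 r^2 times it, then the intrinsics apply), "rvec" (rotation vector, rad) and "tvec" (3), from world to camera coordinates, as OpenCV has them. Camera axes: x right, y down, z forward; pixel columns grow to the right and rows downward; lengths in m; the calibration is good to about 2 mm. A picture is of the moment at which its call begins: read the wrist's pose just before it. calibration takes no time and is no camera call; for the wrist camera it gives the pose at the moment of the call.
- robot.close_job(): hands the job in, once; it reports no verdict.
Trained networks look in the newest picture that a camera, given by its name, has taken for a name from the list of things; names that differ only in an ending like _2 or _b are one class to them, and where a whole thing is asked for, a point or a joint stands for the part that bears it (a point fixed in the world has none). Each returns a list of dicts, best first, with "confidence" (0 to 1); they miss things now and then, are a little off and sometimes report something else, mostly with a low value. They report only what shows in the picture. A call takes as long as a camera call.
- robot.masks_of(target, camera): "mask" (420x560 bool, what is visible of it) and "rect" ([left, top, right, bottom] in pixels, round what is visible of it).
The state is a dict: "clock": time; "qpos": joint angles; "qd": joint speeds; "joint_efforts": joint torques, N m; "ee_pos": TCP position; "tool_rot": TCP orientation; "contact_force": force on the tool from outside, world axes, zero at the start; "torque": the same for the moment, N m; "opening": finger opening in m.
Only numpy, scipy, OpenCV 4.12 (cv2) and the standard library are available. Lean on these libraries where they do the work, as an engineer would, in place of code of your own. Each camera call takes 0.05 s, during which the arm holds its last target. There are 200 camera calls.

## Working session

There is one attempt and no reset: what is moved stays moved. The work goes in short steps, Python scripts to look and compute and a shell command to move; the robot and the scene stay as the last step left them, time stands still between calls to the robot, and variables do not carry over. Pictures are saved under pics/ and viewed, on a budget of 10 in all, crops included, one or two more only if the job needs it, and the job is handed in when it is done.

```bash
mkdir -p pics; cat > h.py <<'E'
import numpy as np, cv2
from workcell import robot
def pts(cam,uv,d):
    c=robot.calibration(cam);K=np.array(c["mtx"]);R=cv2.Rodrigues(np.array(c["rvec"],float))[0];t=np.array(c["tvec"],float).ravel()
    n=cv2.undistortPoints(np.array(uv,float).reshape(-1,1,2),K,np.array([c["k1"],0,0,0.])).reshape(-1,2)
    P=np.c_[n,np.ones(len(n))]*np.array(d).reshape(-1,1)
    return (P-t)@R
def cloud(cam,mask,dep):
    v,u=np.nonzero(mask&(dep>0)); return pts(cam,np.c_[u,v],dep[v,u])
def save(img,n): cv2.imwrite("pics/"+n,img[:,:,::-1])
E
python3 - <<'E'
from h import *
s=robot.get_state();print(s)
im,d=robot.get_image("top");save(im,"top0.png")
for n in ["sealer","mug","bowl","jar","spatula","strip_mid","catch","tray"]:
    try:
        r=robot.masks_of(n,"top")
    except Exception as e: print(n,e);continue
    for q in r[:2]:
        p=cloud("top",q["mask"],d); print(n,round(q["confidence"],2),q["rect"],np.percentile(p,[2,50,98],axis=0).round(3).tolist() if len(p) else None)
E
```

```text
{'clock': 0.0, 'qpos': array([1.28798433e+00, 2.41453060e-01, 3.71756291e-03, 1.33518309e+00,
       2.85768607e-05, 1.57080593e+00]), 'qd': array([ 0.00013906,  0.00148706,  0.0001804 ,  0.00048319,  0.00041396,
       -0.00019039]), 'joint_efforts': array([-1.34045174e-03, -3.72314429e+01,  2.52411819e+01,  1.69955799e-02,
       -2.27901028e-04, -4.46640144e-06]), 'ee_pos': array([0.13934459, 0.47953541, 0.23039039]), 'tool_rot': array([-1.63691543e-04,  1.40939909e-01,  9.90017584e-01, -1.04852699e-03]), 'contact_force': array([ 0.00799863, -0.0591777 , -0.27213051]), 'torque': array([0.00170942, 0.03034208, 0.00051501]), 'opening': 0.08554005234657056}
sealer 0.9 [237.7, 193.4, 419.0, 295.9] [[0.444, -0.238, 0.043], [0.542, -0.046, 0.07], [0.644, 0.147, 0.075]]
mug 0.58 [178.4, 193.8, 230.4, 233.6] [[0.579, 0.199, -0.0], [0.623, 0.245, 0.026], [0.655, 0.301, 0.097]]
bowl 0.59 [435.5, 221.4, 484.4, 266.9] [[0.49, -0.403, 0.002], [0.544, -0.359, 0.022], [0.595, -0.3, 0.052]]
jar 0.56 [375.6, 171.4, 410.6, 202.7] [[0.654, -0.221, 0.002], [0.678, -0.189, 0.097], [0.712, -0.166, 0.104]]
spatula 0.73 [240.2, 152.7, 350.9, 188.2] [[0.692, -0.092, -0.002], [0.73, 0.105, 0.004], [0.777, 0.168, 0.022]]
strip_mid 0.82 [237.4, 192.9, 419.7, 297.7] [[0.444, -0.237, 0.036], [0.542, -0.044, 0.07], [0.645, 0.147, 0.075]]
catch 0.97 [332.3, 232.0, 354.0, 259.4] [[0.515, -0.1, 0.063], [0.54, -0.077, 0.068], [0.566, -0.056, 0.073]]
```

View pics/top0.png

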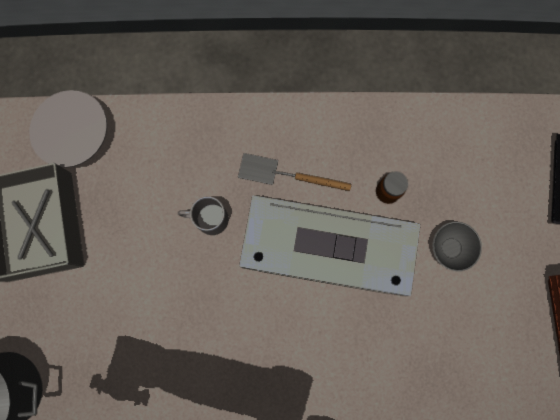

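The top view shows the sealer around (331,245). Its grey strip runs from (295,240) to (367,250), and a seam outlines a square near (344,246), which matches the network's catch at about (0.540,-0.077). Next I work out the yaw and the shift in tool axes.

```bash
cat >> h.py <<'E'
def toolshift(target):
    from scipy.spatial.transform import Rotation as R
    s=robot.get_state();w,x,y,z=s["tool_rot"]
    return R.from_quat([x,y,z,w]).inv().apply(np.array(target)-s["ee_pos"])*100
E
python3 - <<'E'
from h import *
im,d=robot.get_image("top")
q=robot.masks_of("sealer","top")[0]; p=cloud("top",q["mask"],d); p=p[p[:,2]>.06]
r=cv2.minAreaRect((p[:,:2]*1000).astype(np.float32)); print("sealer",r)
q=robot.masks_of("catch","top")[0]; p=cloud("top",q["mask"],d)
print("catch",cv2.minAreaRect((p[:,:2]*1000).astype(np.float32)),p.mean(0))
print("shift",toolshift([.54,-.077,.19]))
E
```

```text
sealer ((545.9334106445312, -45.82725524902344), (400.9242248535156, 171.79306030273438), 79.78446960449219)
catch ((541.3013916015625, -78.62229919433594), (46.55961990356445, 54.64867401123047), 78.66107940673828) [ 0.54007727 -0.07729445  0.06799265]
shift [-54.0054735  -42.32792245   4.13031836]
```

```bash
python3 -m handwheel '[{"dx":-5,"dy":-4,"dz":0.5,"spin":0,"claw":1},{"dx":-10,"dy":-8,"dz":1,"spin":-2,"claw":1},{"dx":-15,"dy":-12,"dz":1,"spin":-4,"claw":1},{"dx":-20,"dy":-16,"dz":1,"spin":-6,"claw":1},{"dx":-25,"dy":-19.6,"dz":1,"spin":-6,"claw":1},{"dx":-30,"dy":-23.5,"dz":1,"spin":-6,"claw":1},{"dx":-35,"dy":-27.4,"dz":2,"spin":-6,"claw":1},{"dx":-40,"dy":-31.4,"dz":2,"spin":-6,"claw":1},{"dx":-45,"dy":-35.3,"dz":3,"spin":-6,"claw":1},{"dx":-49,"dy":-38.4,"dz":4,"spin":-6,"claw":1},{"dx":-52,"dy":-40.8,"dz":4,"spin":-6,"claw":1},{"dx":-54,"dy":-42.3,"dz":4,"spin":-6,"claw":1},{"dx":-54,"dy":-42.3,"dz":4,"spin":-6,"claw":1},{"dx":-54,"dy":-42.3,"dz":4,"spin":-6,"claw":1},{"dx":-54,"dy":-42.3,"dz":4,"spin":-6,"claw":1},{"dx":-54,"dy":-42.3,"dz":4,"spin":-6,"claw":1}]' 20
python3 - <<'E'
from h import *
print(robot.get_state())
im,d=robot.get_image("wrist");save(im,"w1.png")
for n in ["catch","tray"]:
  for q in robot.masks_of(n,"wrist")[:2]:
    p=cloud("wrist",q["mask"],d); print(n,round(q["confidence"],2),q["rect"],p.mean(0).round(4),cv2.minAreaRect((p[:,:2]*1000).astype(np.float32)))
E
```

```text
clock: 2.6
ee_pos: [0.5397, -0.0759, 0.1917]
tool_rot: [0.0, 0.088, 0.996, 0.0]
contact_force: [0.1, -0.4, -0.7]
opening: -0.0
{'clock': 2.6, 'qpos': array([-1.39759895e-01,  3.48724050e-01,  4.94423369e-02,  1.27117320e+00,
        6.77223063e-05,  3.70319001e-02]), 'qd': array([-0.00344432,  0.00277492,  0.00418557, -0.00066149, -0.00146548,
       -0.00045989]), 'joint_efforts': array([-6.29881932e-02, -4.19172227e+01,  2.48306876e+01,  8.38538635e-04,
       -2.73943078e-03,  9.59675854e-04]), 'ee_pos': array([ 0.53974697, -0.07590924,  0.19165442]), 'tool_rot': array([1.72221532e-04, 8.82808172e-02, 9.96095611e-01, 2.50520952e-05]), 'contact_force': array([ 0.1407304 , -0.38605668, -0.68064564]), 'torque': array([ 0.01759305, -0.01780317, -0.01059088]), 'opening': -3.748495916717343e-05}
catch 0.9 [256.3, 167.7, 305.5, 229.6] [ 0.5377 -0.0775  0.0687] ((539.6549682617188, -77.6169204711914), (48.10849380493164, 56.73658752441406), 78.7000732421875)
```

View pics/w1.png

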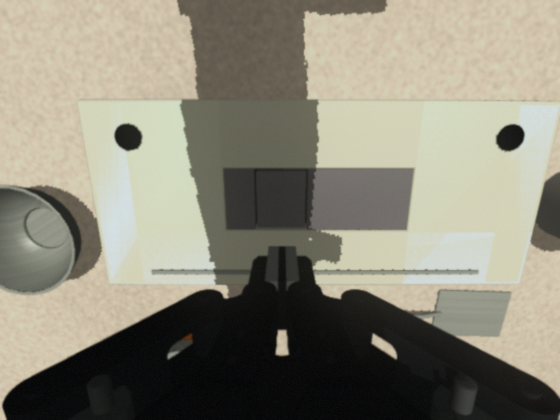

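The wrist view shows the seam square at (256–306, 168–230), well inside the strip at (223–414). It centres on about (0.5397,-0.0776), which puts the TCP above it within 2 mm. I'll go down to 4–5 mm above, then creep.

```bash
python3 -m handwheel '[{"dz":4,"claw":1},{"dz":8,"claw":1},{"dz":10.5,"claw":1},{"dz":11.3,"claw":1},{"dz":11.7,"claw":1},{"dz":11.7,"claw":1},{"dz":11.7,"claw":1},{"dz":11.7,"claw":1}]'
```

```text
$[0]: bad value
```

```bash
python3 -m handwheel '[{"dz":0.1,"claw":1},{"dz":0.2,"claw":1},{"dz":0.3,"claw":1},{"dz":0.3,"claw":1},{"dz":0.3,"claw":1},{"dz":0.3,"claw":1}]'
```

```text
$[0]: bad value
```

```bash
python3 -m handwheel '[{"dz":0.05,"claw":1},{"dz":0.1,"claw":1},{"dz":0.1,"claw":1},{"dz":0.1,"claw":1},{"dz":0.1,"claw":1}]'
```

```text
$[0]: bad value
```

All keys are required, so I'll give all five and run one call at a time.

```bash
python3 -m handwheel '[{"dx":0,"dy":-0.1,"dz":4,"spin":0,"claw":1},{"dx":0,"dy":-0.1,"dz":8,"spin":0,"claw":1},{"dx":0,"dy":-0.1,"dz":10.5,"spin":0,"claw":1},{"dx":0,"dy":-0.1,"dz":11.3,"spin":0,"claw":1},{"dx":0,"dy":-0.1,"dz":11.7,"spin":0,"claw":1},{"dx":0,"dy":-0.1,"dz":11.7,"spin":0,"claw":1},{"dx":0,"dy":-0.1,"dz":11.7,"spin":0,"claw":1},{"dx":0,"dy":-0.1,"dz":11.7,"spin":0,"claw":1}]'
```

```text
clock: 3.75
ee_pos: [0.5404, -0.0778, 0.0751]
tool_rot: [0.001, 0.089, 0.996, -0.0]
contact_force: [0.2, 0.1, 0.2]
opening: -0.0003
```

```bash
python3 -m handwheel '[{"dx":0,"dy":0,"dz":0.2,"spin":0,"claw":1},{"dx":0,"dy":0,"dz":0.4,"spin":0,"claw":1},{"dx":0,"dy":0,"dz":0.5,"spin":0,"claw":1},{"dx":0,"dy":0,"dz":0.5,"spin":0,"claw":1},{"dx":0,"dy":0,"dz":0.5,"spin":0,"claw":1}]'
```

```text
clock: 4.38
ee_pos: [0.5399, -0.0777, 0.0693]
tool_rot: [-0.0, 0.089, 0.996, -0.0]
contact_force: [0.0, 0.1, -0.8]
opening: -0.0002
```

```bash
python3 -m handwheel '[{"dx":0,"dy":0,"dz":0.05,"spin":0,"claw":1},{"dx":0,"dy":0,"dz":0.1,"spin":0,"claw":1},{"dx":0,"dy":0,"dz":0.15,"spin":0,"claw":1},{"dx":0,"dy":0,"dz":0.15,"spin":0,"claw":1},{"dx":0,"dy":0,"dz":0.15,"spin":0,"claw":1}]'
```

```text
clock: 5.0
ee_pos: [0.54, -0.0777, 0.068]
tool_rot: [0.0, 0.089, 0.996, -0.0]
contact_force: [-0.8, -0.8, 2.9]
opening: 0.0002
```

```bash
python3 -m handwheel '[{"dx":0,"dy":0,"dz":0.05,"spin":0,"claw":1},{"dx":0,"dy":0,"dz":0.1,"spin":0,"claw":1},{"dx":0,"dy":0,"dz":0.15,"spin":0,"claw":1},{"dx":0,"dy":0,"dz":0.15,"spin":0,"claw":1},{"dx":0,"dy":0,"dz":0.15,"spin":0,"claw":1}]'
```

```text
clock: 5.62
ee_pos: [0.54, -0.0778, 0.0664]
tool_rot: [0.0, 0.089, 0.996, -0.0]
contact_force: [-0.9, 0.3, 3.6]
opening: -0.0001
```

It gives: 1.6 mm lower for less than 1 N more. I'll press to about 5 mm.

```bash
python3 -m handwheel '[{"dx":0,"dy":0,"dz":0.1,"spin":0,"claw":1},{"dx":0,"dy":0,"dz":0.2,"spin":0,"claw":1},{"dx":0,"dy":0,"dz":0.3,"spin":0,"claw":1},{"dx":0,"dy":0,"dz":0.33,"spin":0,"claw":1},{"dx":0,"dy":0,"dz":0.33,"spin":0,"claw":1},{"dx":0,"dy":0,"dz":0.33,"spin":0,"claw":1},{"dx":0,"dy":0,"dz":0.33,"spin":0,"claw":1}]'
python3 - <<'E'
from h import *
print(robot.get_state()["contact_force"])
im,d=robot.get_image("side");save(im,"s1.png")
for q in robot.masks_of("tray","side")[:2]:
    p=cloud("side",q["mask"],d);print(q["confidence"],q["rect"],np.percentile(p,[2,50,98],axis=0).round(3).tolist())
E
```

```text
clock: 6.5
ee_pos: [0.54, -0.0777, 0.0631]
tool_rot: [0.0, 0.089, 0.996, -0.0]
contact_force: [0.2, -0.5, 4.9]
opening: -0.0002
[ 0.15609749 -0.47149087  4.85540451]
0.81 [320.0, 179.2, 390.4, 271.9] [[0.392, -0.171, 0.01], [0.44, -0.021, 0.015], [0.483, 0.126, 0.045]]
0.18 [240.3, 250.5, 273.2, 304.4] [[0.577, 0.204, 0.002], [0.616, 0.252, 0.057], [0.652, 0.311, 0.095]]
```

View pics/s1.png

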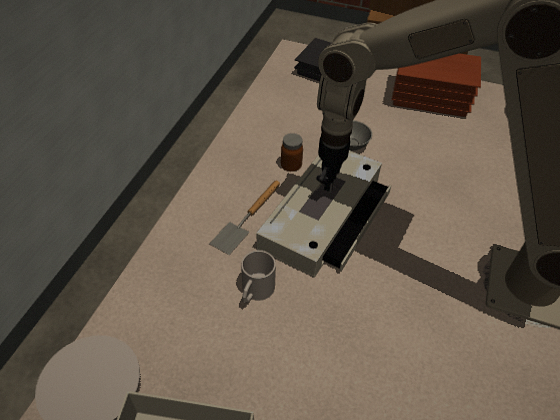

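The side view shows the tray out of the front: a dark opening from (385,185) to (330,265). The fingertips are on the plate at (328,185). Now I retract straight up.

```bash
python3 -m handwheel '[{"dx":0,"dy":0,"dz":-0.3,"spin":0,"claw":1},{"dx":0,"dy":0,"dz":-1,"spin":0,"claw":1},{"dx":0,"dy":0,"dz":-3,"spin":0,"claw":1},{"dx":0,"dy":0,"dz":-7,"spin":0,"claw":1},{"dx":0,"dy":0,"dz":-11,"spin":0,"claw":1},{"dx":0,"dy":0,"dz":-15,"spin":0,"claw":1},{"dx":0,"dy":0,"dz":-18,"spin":0,"claw":1},{"dx":0,"dy":0,"dz":-18,"spin":0,"claw":1},{"dx":0,"dy":0,"dz":-18,"spin":0,"claw":1},{"dx":0,"dy":0,"dz":-18,"spin":0,"claw":1}]'
python3 - <<'E'
from h import *
im,d=robot.get_image("wrist");save(im,"w2.png")
for n in ["tray","catch"]:
  for q in robot.masks_of(n,"wrist")[:1]:
    p=cloud("wrist",q["mask"],d);print(n,q["confidence"],p.mean(0).round(4))
im,d=robot.get_image("side")
for n in ["tray","mug","jar","bowl","spatula"]:
  for q in robot.masks_of(n,"side")[:1]:
    p=cloud("side",q["mask"],d);print(n,q["confidence"],np.percentile(p,[2,50,98],axis=0).round(3).tolist())
E
```

```text
clock: 7.85
ee_pos: [0.5388, -0.0776, 0.2411]
tool_rot: [-0.002, 0.089, 0.996, 0.0]
contact_force: [0.9, 0.5, 0.4]
opening: -0.0003
tray 0.91 [ 0.434  -0.0229  0.0233]
catch 0.9 [ 0.5392 -0.0768  0.0695]
tray 0.74 [[0.391, -0.172, 0.01], [0.439, -0.018, 0.015], [0.484, 0.126, 0.045]]
mug 0.77 [[0.577, 0.203, 0.001], [0.616, 0.251, 0.057], [0.651, 0.311, 0.095]]
jar 0.78 [[0.652, -0.302, -0.004], [0.678, -0.174, 0.065], [0.724, -0.161, 0.101]]
bowl 0.86 [[0.491, -0.403, 0.002], [0.536, -0.373, 0.026], [0.573, -0.288, 0.05]]
spatula 0.67 [[0.692, -0.075, -0.003], [0.729, 0.11, 0.002], [0.774, 0.17, 0.02]]
```

View pics/w2.png

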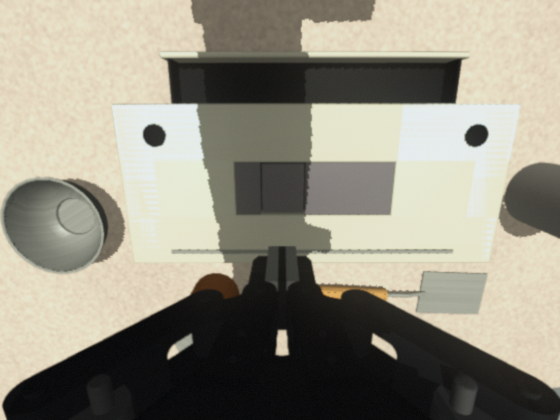

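The wrist view shows the tray fully out (162–468, 52–103) and the plate sprung back level at (283,188). The kitchenware hasn't moved and the hand is clear, so I'm handing in.

```bash
python3 -c "
from workcell import robot
print(robot.close_job())"
```

```text
the job is handed in; nothing more can be done
None
```

The tray is out and the job is handed in, at about 8 s of the 51 s allowed.

- **Finding the plate:** The top and wrist cameras both showed the plate's seam about 32 mm to the -y side of the strip's centre. I went straight there with the fingers shut and did not touch any other part of the strip.
- **Pressing:** The first touch met about 3 N. The spot then gave 1.6 mm for less than 1 N more. I pressed on to about 5.4 mm at 4.9 N, and the tray sprang out by itself.
- **Last checks:** After I raised the hand straight up to about 17 cm above the sealer, the wrist view showed the tray still fully out and the plate sprung back level. The force reading was about 1 N, which is sensor noise.
- **Kitchenware:** The mug, bowl, jar and spatula measured where they started, within the accuracy of the masks. The jar's and bowl's outlines came out slightly different from the side camera, but nothing came near them.

No check failed.

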